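# Set the cigar length gauge one hole longer and butt the cigar to its stop

### The arm

A 6-joint arm with a two-finger parallel gripper is mounted at the origin on the work surface; the furniture and walls round the work are solid. World frame = base frame: x ahead of the robot, y to its left, z up, the work surface at z = 0. Lengths are in m, angles in rad, forces in N, time in s.
With the tool pointing down it reaches from about 0.35 to 0.975 m from the base axis. Payload 4.9 kg.
Tool frame: the origin (TCP) lies at the very end of the fingers, on their centre line; the grasp point (between the pads) lies 19 mm behind it; z points along the fingers, y is the line along which they close (so a half turn about z gives the same grasp; the last joint's range is limited). The gripper opens to 85 mm and grips with 20 to 120 N. Pads are 22 mm wide; open, the fingers measure 114 mm over their backs; the gripper's body (76 mm by 85 mm) begins 54 mm behind the grasp point. The pads swing forward as they close: fully open they stand 13 mm farther back than shut.
Start: joints at [-1.338, 0.053, 1.613, -0, 1.476, -0.119], TCP at [0.215, -0.587, 0.231] pointing down, gripper open.
Joint ranges: [-3.01, 3.01], [-1.01, 2.22], [0.06, 2.58], [-1.02, 4.17], [0.09, 2.62], [-3.14, 3.14]. Speed limits (rad/s): [2.57, 2.57, 3.14, 3.14, 3.14, 3.14].

### API

Orientations are given as a unit quaternion [w, x, y, z].
In Python, from plant import manip gives the robot as it stands.
- The arm moves only by the tool play_rows, never from a script. Its argument "series" is a list that holds one entry, the list of rows, each a list of 7 numbers: the shift along the world's x, y, z in m, then the turn, a rotation vector about the world's x, y, z in degrees, then the opening, from 0 (shut) to 1 (fully open). In form: [[[dx, dy, dz, rx, ry, rz, grip], ...]]. A call has 1 to 10 rows; each row shifts and turns the commanded pose from where the row before left it; what a row does not reach is not made up. A row lasts 1/10 s, in which the tool goes at most 50 mm and 8.59 degrees, less where a joint would pass 70% of its speed; a pose out of reach is approached as far as the arm can. A call with a gripper value outside its range is refused whole. The fingers move at their own pace and stop on an object; the grip force is fixed at half the most. Time passes only in rows, so rows that do not move let the fingers close. It gives the time, the measured TCP pose, the force, the opening and the grip force at its end, in the units of the state.
- manip.state(): the state, without advancing time (a new reading comes with each control period).
- manip.grab_frame(name): name is "scene" or "top"; returns a dict with "frame" (400x640x3 uint8, blue, green, red), "mtx" (3x3 intrinsics, pixels), "k1" (the pictures are not rectified: a ray, as slopes to the right and down, at radius r is drawn at 1 + k1 r^2 times it, then the intrinsics apply), "R" (3x3) and "t" (3): a world point X has camera coordinates R X + t. Camera axes: x right, y down, z forward; pixel columns grow to the right and rows downward; lengths in m; the calibration is good to about 2 mm. A picture is of the moment at which its call begins. There is no depth.
- manip.job_done(): hands the job in; it is judged then, once.
The state is a dict: "time": time; "joint_pos": joint angles; "joint_vel": joint speeds; "joint_efforts": joint torques, N m; "tool_pos": TCP position; "tool_rot": TCP orientation; "contact_force": force on the tool from outside, world axes, zero at the start; "ft_torque": the same for the moment, N m; "gripper_width": opening from 0.0 (shut) to 1.0 (fully open); "grasp_force": force on a finger pad.
Only numpy, scipy, OpenCV 4.12 (cv2) and the standard library are available. Lean on these libraries where they do the work, as an engineer would, in place of code of your own. Each camera call takes 0.05 s, during which the arm holds its last target. There are 200 camera calls.

### The job

Set the cutting-length gauge one hole longer: hook a fingertip under the pull ring on the stop arm, lift the spring pin out of its hole, swing the arm to the next hole away from the trough's open end, and let the pin drop fully home there. Then push on the overhanging end of the cigar in the trough with a fingertip until its inner end butts against the stop post, ready to be trimmed. Do not pinch the ring, do not grip or lift the cigar, and leave the other things on the table where they are.

Things in the scene. Friction and masses are not known exactly. Their poses are not given: they have to be found in the camera images.
- gauge: the length gauge, fixed to the table: a wooden base 146 x 225 x 10 mm with a steel stop arm pivoted on it near the robot's side. Origin: on the arm's pivot axis at the table top; z up; at joint stop_arm 0 the arm points along +x of this frame. Base: x -0.030 to 0.117, y -0.105 to 0.120. Arm 18 mm wide, top at z 0.049; pivot screw head up to z 0.055
- trough_end (a point): middle of the pale wooden trough's floor at its open end, flush with the base's edge: x 0.0445, y 0.120, z 0.018 in the gauge's frame. The trough runs from here along -y of the gauge to y -0.075, 24 mm wide inside, walls 5 mm thick and 12 mm high (top at z 0.030)
- next_hole (a point): mouth of the hole that the pin has to go to, the first one on the far side from the trough's open end, z 0.036. The aluminium index block (x 0.0685 to 0.1085, y -0.067 to 0.067 in the gauge's frame, top z 0.036) has five such 12 mm holes on an arc of radius 0.095 about the pivot, 0.27 rad (25.6 mm) apart; the middle one lies straight ahead (+x) of the pivot
- stop_arm (a joint): angle of the stop arm, rad: 0 = pin in the middle hole, where it starts (within 0.01); grows as the arm swings clockwise seen from above, ring and post moving along -y of the gauge, away from the trough's open end (longer). The next hole is at 0.27; play in a hole 0.016 rad either way. Turning takes 1.5 N at the ring, 2 to 4 N with the pin sliding on the block; it stays where left
- index_pin (a joint): height of the spring index pin, m: 0 = home in a hole, 0.010 = its rounded tip (9 mm diameter) slides on top of the index block, 0.018 = end of travel. A spring pushes it down, 3 N at 0 and 5 N at 0.018; it snaps down by itself when the arm carries it over a hole. It stands in the arm 0.095 from the pivot and carries the pull ring
- pull_ring: upright steel ring, a rounded oblong of 6 mm wire, rigid on top of the index pin, its plane across the arm; 50 mm wide and 44 mm high inside. Origin: centre of the opening, 0.099 above the table with the pin home; x outward along the arm (normal to the ring), z up. The arm's plunger body below ends 31 mm under the origin. Closed fingers can enter from either side, tilted 30 to 45 degrees
- ring_top (a point): middle of the underside of the pull ring's top bar, 22 mm above the ring's centre (0.121 above the table with the pin home): the place to hook from below
- stop (a point): axis of the vertical steel stop post, 12 mm diameter, at the height of the cigar's axis (0.026 above the table); the post hangs from the stop arm into the trough, 0.0475 from the pivot, from z 0.020 to the arm's underside at z 0.040, and swings with the arm
- cigar: the cigar lying in the trough, 152 mm long, 16 mm thick (collides as a square bar), 11 to 20 g. Origin: centre of its underside; y along its length, pointing out of the trough's open end at the start
- cigar_head (a point): centre of the cigar's inner end face, the one toward the stop post
- cigar_foot (a point): centre of the cigar's outer end face, which overhangs the trough's open end by 43 to 58 mm at the start, 0.026 above the table
- chaveta: bystander: crescent knife with wooden back, 62 x 134 x 13 mm, lying along the right side of the gauge; origin centre of underside
- cap_punch: bystander: brass cap punch standing on the table in front of the gauge, 26 mm across, 67 mm high; origin centre of underside
- spare_cigar: bystander: a shorter cigar, 118 mm long, 19 mm thick, lying on the table in front of the gauge; origin centre of underside
- ring_gauge: bystander: thin wooden gauge with five bores, 46 x 150 x 6 mm, lying flat to the left of the gauge, beyond the cigar's overhanging end; origin centre of underside

How it is judged:
On the way, in this order (a step that is already met when the one before it is completed fails the run):
1. the pin is lifted clear of its hole by the ring, on a finger (value of joint index_pin above 0.0105 m and contact force between the fingers and pull_ring above 0.5 N), for 0.1 s.
2. the pin has dropped home in the next hole away from the open end (value of joint index_pin below 0.002 m and value of joint stop_arm between 0.235 and 0.305 rad), for 0.2 s.
3. the cigar's inner end butts against the stop post (y of cigar_head in the frame of gauge below -0.0027 m), for 0.1 s.
At the end, for the whole second after the job is handed in: the index pin is home (within 2 mm) in the next hole away from the trough's open end (arm angle 0.27 +- 0.035 rad), and the cigar lies flat and still in the trough with its inner end within 4 mm of the stop post (all of step 2 and y of cigar_head in the frame of gauge between -0.0115 and -0.0027 m and x of cigar in the frame of gauge between 0.0385 and 0.0505 m and z of cigar in the frame of gauge between 0.015 and 0.022 m and angle between the y axis of cigar and the y axis of gauge, either way round below 0.1 rad and linear speed of cigar below 0.01 m/s); the robot touches nothing.
It fails at once if the pull ring is pinched or forced (more than 30 N between fingers and ring) (contact force between the fingers and pull_ring above 30 N).
It fails at once if the cigar is gripped or crushed (more than 30 N between fingers and cigar) (contact force between the fingers and cigar above 30 N).
It fails at once if the cigar is lifted or tipped out of the trough (z of cigar in the frame of gauge above 0.03 m or z of cigar in the frame of gauge below 0.008 m).
It fails at once if another thing on the table is moved by more than 20 mm (distance of any of chaveta, cap_punch, spare_cigar, ring_gauge from where it was at the start of the episode above 0.02 m).
It also fails if it takes over 58 s, if anything falls off the work surface, if the arm or the gripper's body presses on something with over 40 N, if the wrist force passes 120 N, or if a joint passes its speed limit or range.

## Working session

There is one attempt and no reset: what is moved stays moved. The work goes in short steps, Python scripts to look and compute and a tool call to move; the robot and the scene stay as the last step left them, time stands still between calls to the robot, and variables do not carry over. Pictures are saved under pics/ and viewed, at most 13 in all, crops included, and the job is handed in when it is done.

Besides the shell and the picture viewer there is one more tool, called after "Emit:" by a JSON object that holds its "fn" and its "kwargs". play_rows: Moves the arm, as the interface text tells. Its arguments: {"type":"object","properties":{"series":{"type":"array"}},"required":["series"]}

```bash
mkdir -p pics; ls; python3 - <<'E'
from plant import manip
import cv2,pickle
s=manip.state();print(s)
d={}
for n in("scene","top"):
    f=manip.grab_frame(n);d[n]=f;cv2.imwrite(f"pics/{n}0.png",f["frame"]);print(n,f["mtx"],f["k1"],f["R"],f["t"])
pickle.dump(d,open("f0.pkl","wb"))
E
```

```text
pics
{'time': 0.0, 'joint_pos': array([-1.33800958e+00,  5.33509538e-02,  1.61431481e+00,  4.56876567e-06,
        1.47600000e+00, -1.18987713e-01]), 'joint_vel': array([-6.11877463e-04,  1.00852748e-05, -9.21851232e-04,  1.20867303e-03,
        1.18711176e-03, -5.62870773e-04]), 'joint_efforts': array([-1.57635473e-03, -3.93679476e+01, -3.70178211e+01, -1.28138686e-04,
        7.16124487e-03,  1.01206825e-05]), 'tool_pos': array([ 0.2152146 , -0.58610435,  0.23005425]), 'tool_rot': array([-1.03501093e-03,  9.84571187e-01,  1.74981437e-01, -5.66776709e-05]), 'contact_force': array([-0.25460496, -0.86445233, -0.24349511]), 'ft_torque': array([ 0.03119554,  0.03457561, -0.01070527]), 'grasp_force': 0.0, 'gripper_width': 1.001410734273947}
scene [[421.53360448   0.         317.57255677]
 [  0.         421.53360448 196.30184837]
 [  0.           0.           1.        ]] 0.019500294347330447 [[-0.90452608 -0.42633931  0.00820781]
 [-0.26252989  0.54161205 -0.79858277]
 [ 0.33602178 -0.72449374 -0.60182903]] [0.49033879 0.09509441 1.05183452]
top [[451.12287242   0.         315.76661194]
 [  0.         451.12287242 197.69035379]
 [  0.           0.           1.        ]] -0.07652680011010511 [[-0.02255811 -0.99963129  0.01511356]
 [-0.98425277  0.01955491 -0.17568176]
 [ 0.17532144 -0.01883861 -0.98433099]] [0.15033523 0.45498082 1.00628382]
```

View pics/top0.png

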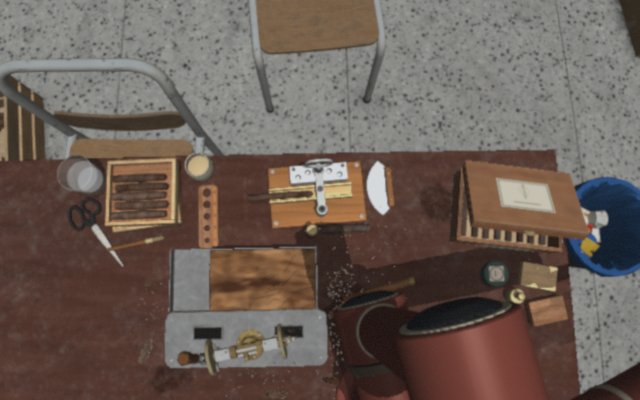

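View pics/scene0.png

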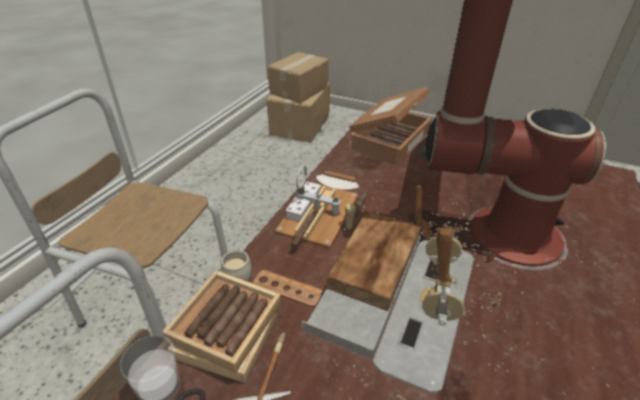

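Top: gauge base spans (270–365, 163–228), ring near (318,162), pivot (321,211), cigar foot near (250,196), ring gauge at (207,215), punch at (312,230). In the scene view the ring is near (302,180). Now a closer look.

```bash
cat >h.py <<'E'
import numpy as np,cv2
def ray(f,px):
    K=np.array(f["mtx"]);p=np.atleast_2d(px).astype(float)
    d=(p-K[:2,2])/[K[0,0],K[1,1]]; s=d.copy()
    for _ in range(20): s=d/(1+f["k1"]*(s**2).sum(1,keepdims=True))
    R=np.array(f["R"]);c=-R.T@np.array(f["t"])
    return c,np.c_[s,np.ones(len(s))]@R
def onz(f,px,z):
    c,v=ray(f,px);return c+v*((z-c[2])/v[:,2])[:,None]
def tri(f,p,g,q):
    c,v=ray(f,p);e,w=ray(g,q);v=v[0];w=w[0]
    a=np.linalg.lstsq(np.c_[v,-w],e-c,rcond=None)[0]
    A=c+a[0]*v;B=e+a[1]*w;return (A+B)/2,np.linalg.norm(A-B)
def proj(f,X):
    X=np.atleast_2d(X)@np.array(f["R"]).T+np.array(f["t"]);s=X[:,:2]/X[:,2:]
    s=s*(1+f["k1"]*(s**2).sum(1,keepdims=True));K=np.array(f["mtx"]);return s*[K[0,0],K[1,1]]+K[:2,2]
E
python3 - <<'E'
import pickle,cv2,numpy as np
from h import *
d=pickle.load(open("f0.pkl","rb"))
t=d["top"]["frame"][150:240,235:405];s=d["scene"]["frame"][160:250,260:380]
a=cv2.resize(t,(800,424),interpolation=cv2.INTER_CUBIC)  #4.706
cv2.imwrite("pics/topc.png",a)
cv2.imwrite("pics/scec.png",cv2.resize(s,(800,600),interpolation=cv2.INTER_CUBIC)) #6.667
print(onz(d["top"],[[270,169],[362,163],[366,222],[274,228],[250,196],[321,211]],0.01).round(3))
hsv=cv2.cvtColor(d["top"]["frame"],cv2.COLOR_BGR2HSV)
print(hsv[[215,175,220],[300,275,355]], hsv[240,230])
E
```

```text
[[0.536 0.249 0.01 ]
 [0.546 0.026 0.01 ]
 [0.402 0.023 0.01 ]
 [0.393 0.24  0.01 ]
 [0.47  0.297 0.01 ]
 [0.431 0.128 0.01 ]]
[[ 14 147 161]
 [ 13 144 156]
 [ 14 146 162]] [  6 108  85]
```

View pics/topc.png

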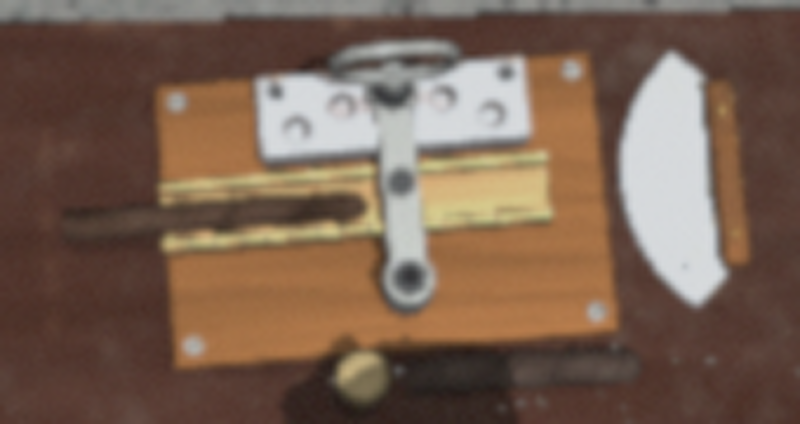

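View pics/scec.png

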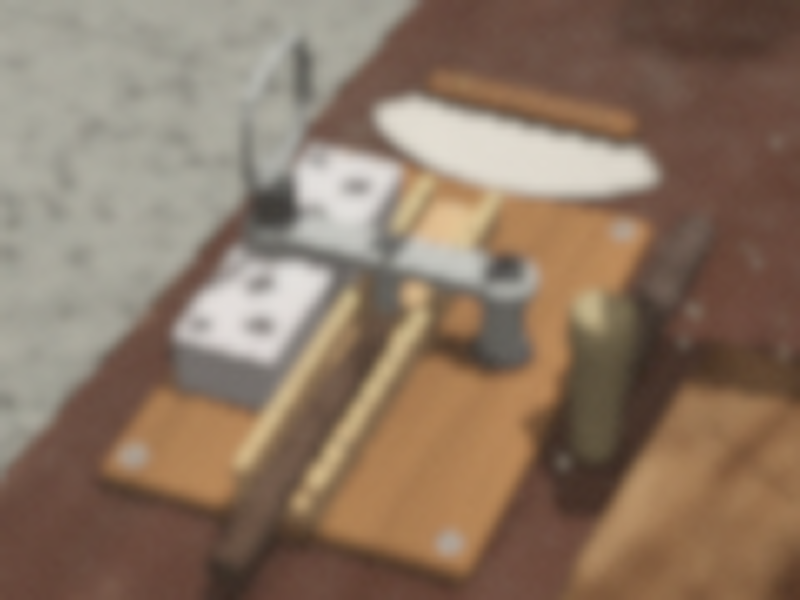

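Top crop: base corners at (155,87), (587,53), (617,328), (176,368), pivot screw (409,277), ring top bar (330–460, 50), cigar foot (62,222), head (365,207). Scene crop: base corners (100,468), (465,578), (652,215), ring top about (272,90..40), cigar foot about (228,560).

```bash
cat >>h.py <<'E'
import pickle
def fit(g,w):
    g=np.asarray(g);w=np.asarray(w);a=g-g.mean(0);b=w-w.mean(0)
    th=np.arctan2((a[:,0]*b[:,1]-a[:,1]*b[:,0]).sum(),(a*b).sum());c,s=np.cos(th),np.sin(th);R=np.array([[c,-s],[s,c]])
    t=w.mean(0)-R@g.mean(0);return th,R,t,w-(g@R.T+t)
E
python3 - <<'E'
from h import *
d=pickle.load(open("f0.pkl","rb"));T=d["top"];S=d["scene"]
tp=lambda p:(np.array(p,float)+.5)/[4.706,4.711]-.5+[235,150]
sp=lambda p:(np.array(p,float)+.5)/6.667-.5+[260,160]
G=[[.117,.12],[.117,-.105],[-.03,-.105],[-.03,.12]]
w=onz(T,tp([[155,87],[587,53],[617,328],[176,368]]),.01)[:,:2]
th,R,t,r=fit(G,w);print("top",th,t,r.round(4))
# scene corners
w2=onz(S,sp([[100,468],[652,215],[465,578]]),.01)[:,:2]
a=fit([G[0],G[2],G[3]],w2);print("scene",a[0],a[2],a[3].round(4))
print("pivot",onz(T,tp([409,277]),.055),onz(S,sp([507,268]),.055))
inv=lambda X:(X[:,:2]-t)@R
print("cigar foot,head in gauge",inv(onz(T,tp([[62,222],[365,207]]),.026)))
print("trough ends",inv(onz(T,tp([[162,217],[550,187]]),.03)))
print("ring ends",inv(onz(T,tp([[330,62],[460,52]]),.1)))
pickle.dump((th,R,t),open("g.pkl","wb"))
g2w=lambda x,y:R@[x,y]+t
for n,(x,y,z) in dict(ring=(.095,0,.099),ringtop=(.095,0,.121),foot=(.0445,.17,.026)).items():
    P=np.r_[g2w(x,y),z];print(n,P.round(4),proj(T,P),((proj(S,P)-[260,160])*6.667).round())
# ring silhouettes: where top bar projects
E
```

```text
top 0.06647690727683028 [0.43022273 0.12829854] [[-0.0009 -0.0011]
 [-0.0021  0.0011]
 [ 0.0018  0.0014]
 [ 0.0012 -0.0013]]
scene 0.07528686898329219 [0.43331678 0.12654703] [[-0.0008 -0.0011]
 [ 0.001  -0.0036]
 [-0.0001  0.0047]]
pivot [[0.43025604 0.12844078 0.055     ]] [[0.43051378 0.13044735 0.055     ]]
cigar foot,head in gauge [[0.04696161 0.1688137 ]
 [0.04150908 0.01761459]]
trough ends [[ 0.04442369  0.11863663]
 [ 0.04292638 -0.07520595]]
ring ends [[ 0.098101    0.02969371]
 [ 0.09773542 -0.03167593]]
ring [0.525  0.1346 0.099 ] [[318.21853378 163.12666884]] [[276. 114.]]
ringtop [0.525  0.1346 0.121 ] [[318.42622195 160.57849301]] [[275.  65.]]
foot [0.4633 0.3009 0.026 ] [[247.34220098 197.80173904]] [[220. 576.]]
```

Emit:
{"fn": "play_rows", "kwargs": {"series": [[[0, 0, 0.045, 0, 0, 0, 0], [0, 0, 0.045, 0, 0, 0, 0], [0.02, 0.03, 0.03, 0, 0, -8.2, 0], [0.02, 0.045, 0, 0, 0, -8.2, 0], [0.02, 0.045, 0, 0, 0, 0, 0], [0.02, 0.045, 0, 0, 0, 0, 0], [0.02, 0.045, 0, 0, 0, 0, 0], [0.02, 0.045, 0, 0, 0, 0, 0], [0.02, 0.045, 0, 0, 0, 0, 0], [0.02, 0.045, 0, 0, 0, 0, 0]]]}}

```text
time: 1.1
tool_pos: [0.3755, -0.2397, 0.3508]
tool_rot: [-0.0, 0.999, 0.032, -0.0]
contact_force: [0.7, -0.1, -0.5]
gripper_width: 0.001
grasp_force: 0.0
```

Emit:
{"fn": "play_rows", "kwargs": {"series": [[[0.009, 0.041, 0, 0, 0, 0, 0], [0.009, 0.041, 0, 0, 0, 0, 0], [0.009, 0.041, 0, 0, 0, 0, 0], [0.009, 0.041, 0, 0.5, -7.48, 0, 0], [0.009, 0.041, 0, 0.5, -7.48, 0, 0], [0.009, 0.041, 0, 0.5, -7.48, 0, 0], [0.009, 0.041, -0.02, 0.5, -7.48, 0, 0], [0.009, 0.041, -0.02, 0.5, -7.48, 0, 0], [0.007, 0.041, -0.02, 0.5, -7.48, 0, 0], [0, 0, 0, 0, 0, 0, 0]]]}}

```text
time: 2.1
tool_pos: [0.4489, 0.1335, 0.2784]
tool_rot: [-0.015, 0.926, 0.037, 0.375]
contact_force: [-0.8, -1.0, -1.6]
gripper_width: -0.004
grasp_force: 0.0
```

```bash
python3 - <<'E'
from plant import manip
from scipy.spatial.transform import Rotation as Ro
s=manip.state();q=s["tool_rot"];print(s["joint_pos"].round(3));print(Ro.from_quat([q[1],q[2],q[3],q[0]]).as_matrix().round(3))
E
```

```text
[ 0.166 -0.948  2.376 -0.073  0.947  1.676]
[[ 0.716  0.079  0.694]
 [ 0.056 -0.997  0.056]
 [ 0.696 -0.001 -0.718]]
```

Emit:
{"fn": "play_rows", "kwargs": {"series": [[[0.004, -0.001, -0.025, 0, 0, 0, 0], [0.004, -0.001, -0.025, 0, 0, 0, 0], [0.004, -0.001, -0.025, 0, 0, 0, 0], [0.004, 0, -0.025, 0, 0, 0, 0], [0, 0, -0.018, 0, 0, 0, 0], [0, 0, 0, 0, 0, 0, 0]]]}}

```text
time: 2.7
tool_pos: [0.469, 0.1231, 0.1693]
tool_rot: [-0.012, 0.925, 0.03, 0.379]
contact_force: [-0.1, 0.0, 0.8]
gripper_width: 0.001
grasp_force: 0.0
```

```bash
python3 - <<'E'
from plant import manip
import cv2,pickle
from h import *
d={n:manip.grab_frame(n) for n in("scene","top")};pickle.dump(d,open("f1.pkl","wb"))
s=manip.state();print(s["joint_pos"].round(3),s["tool_pos"])
print(proj(d["top"],s["tool_pos"]),proj(d["scene"],s["tool_pos"]))
a=cv2.resize(d["scene"]["frame"][120:230,260:370],(560,560),interpolation=2)
cv2.imwrite("pics/c1.png",a)
E
```

```text
[ 0.13  -0.818  2.491 -0.073  0.685  1.674] [0.47080284 0.12367382 0.1740585 ]
[[324.9916933 179.666916 ]] [[323.04655365 154.57438135]]
```

View pics/c1.png

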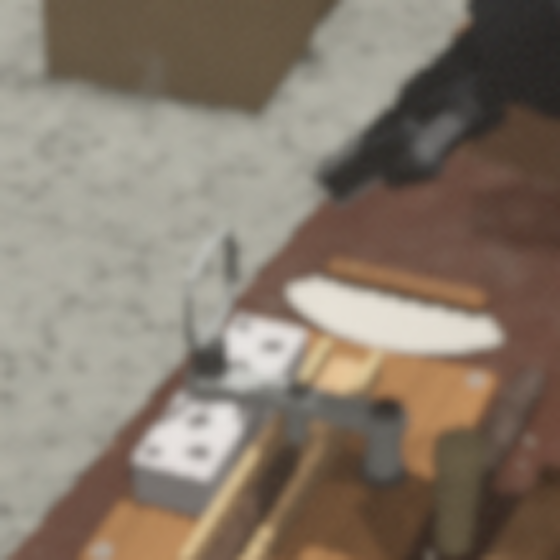

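Scene crop: the closed fingertips are at crop (325,185), i.e. pixel (324,156), matching the projected TCP; the ring stands free at (210,300), ahead and below.

Emit:
{"fn": "play_rows", "kwargs": {"series": [[[0, 0, 0, 0, 0, 0, 0], [0, 0, 0, 0, 0, 0, 0]]]}}

```text
time: 3.0
tool_pos: [0.4712, 0.1242, 0.1756]
tool_rot: [-0.013, 0.923, 0.03, 0.384]
contact_force: [0.4, 0.3, 0.2]
gripper_width: 0.001
grasp_force: 0.0
```

```bash
python3 - <<'E'
from plant import manip
s=manip.state();print(s["joint_pos"].round(4),s["tool_pos"],s["joint_vel"].round(3))
E
```

```text
[ 0.1315 -0.8192  2.4905 -0.0728  0.6846  1.6745] [0.47121521 0.12420457 0.17560549] [ 0.005  0.     0.008 -0.    -0.002  0.   ]
```

Emit:
{"fn": "play_rows", "kwargs": {"series": [[[0.005, 0.003, -0.013, 0, 0, 0, 0], [0.005, 0.003, -0.013, 0, 0, 0, 0], [0.006, 0.002, -0.013, 0, 0, 0, 0], [0, 0, 0, 0, 0, 0, 0], [0, 0, 0, 0, 0, 0, 0]]]}}

```text
time: 3.5
tool_pos: [0.4866, 0.1324, 0.1351]
tool_rot: [-0.013, 0.923, 0.03, 0.383]
contact_force: [0.1, -0.0, 0.1]
gripper_width: -0.005
grasp_force: 0.0
```

Emit:
{"fn": "play_rows", "kwargs": {"series": [[[0.008, 0.0005, -0.0075, 0, 0, 0, 0], [0.008, 0.0005, -0.0075, 0, 0, 0, 0], [0.008, 0.0005, -0.0075, 0, 0, 0, 0], [0.008, 0.0005, -0.0075, 0, 0, 0, 0], [0.007, 0, -0.007, 0, 0, 0, 0], [0, 0, 0, 0, 0, 0, 0], [0, 0, 0, 0, 0, 0, 0]]]}}

```text
time: 4.2
tool_pos: [0.5257, 0.1343, 0.0985]
tool_rot: [-0.013, 0.923, 0.03, 0.383]
contact_force: [-0.2, -0.1, -0.2]
gripper_width: -0.002
grasp_force: 0.0
```

```bash
python3 - <<'E'
from plant import manip
import cv2,pickle
from h import *
d={n:manip.grab_frame(n) for n in("scene","top")};pickle.dump(d,open("f2.pkl","wb"))
s=manip.state();print(s["joint_pos"].round(3),s["tool_pos"],s["contact_force"])
a=cv2.resize(d["scene"]["frame"][150:220,270:350],(640,560),interpolation=2)
cv2.imwrite("pics/c2.png",a)
E
```

```text
[ 0.14  -0.439  2.414 -0.138  0.384  1.752] [0.52568877 0.13435834 0.09858907] [-0.02889269  0.8348457   0.46765798]
```

View pics/c2.png

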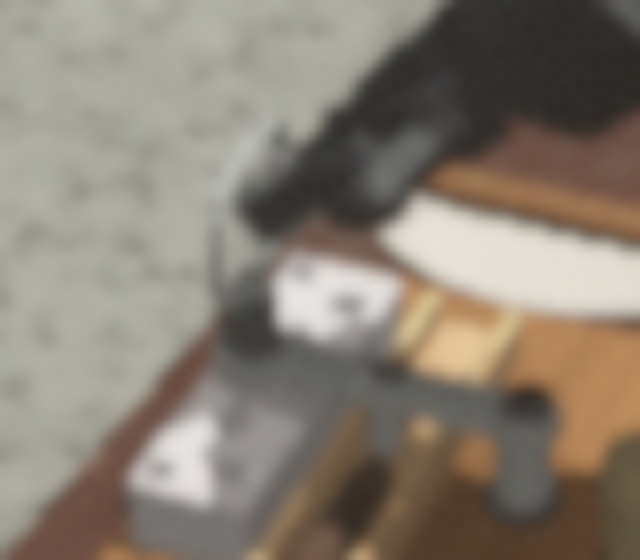

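Scene crop: the fingertips (tip near crop (255,215)) are inside the ring opening, below the top bar (at about (270,135)) and above the plunger body (250,310). No contact yet. I'll go slightly deeper and lift in small steps.

Emit:
{"fn": "play_rows", "kwargs": {"series": [[[0.004, 0, -0.003, 0, 0, 0, 0], [0, 0, 0.002, 0, 0, 0, 0], [0, 0, 0.002, 0, 0, 0, 0], [0, 0, 0.002, 0, 0, 0, 0], [0, 0, 0.002, 0, 0, 0, 0], [0, 0, 0, 0, 0, 0, 0]]]}}

```text
time: 4.9
tool_pos: [0.5291, 0.1343, 0.1022]
tool_rot: [-0.013, 0.924, 0.03, 0.382]
contact_force: [0.0, 0.8, -0.4]
gripper_width: 0.002
grasp_force: 0.4
```

Emit:
{"fn": "play_rows", "kwargs": {"series": [[[0, 0, 0.002, 0, 0, 0, 0], [0, 0, 0.002, 0, 0, 0, 0], [0, 0, 0, 0, 0, 0, 0]]]}}

```text
time: 5.2
tool_pos: [0.5284, 0.1341, 0.105]
tool_rot: [-0.013, 0.924, 0.03, 0.381]
contact_force: [-2.1, -0.6, -4.3]
gripper_width: 0.003
grasp_force: 2.1
```

Emit:
{"fn": "play_rows", "kwargs": {"series": [[[0, 0, 0.002, 0, 0, 0, 0], [0, 0, 0.002, 0, 0, 0, 0], [0, 0, 0.002, 0, 0, 0, 0], [0, 0, 0.002, 0, 0, 0, 0], [0, 0, 0.002, 0, 0, 0, 0], [0, 0, 0, 0, 0, 0, 0]]]}}

```text
time: 5.8
tool_pos: [0.5287, 0.1342, 0.1157]
tool_rot: [-0.013, 0.924, 0.03, 0.381]
contact_force: [-5.7, -0.1, -5.4]
gripper_width: 0.002
grasp_force: 3.8
```

Emit:
{"fn": "play_rows", "kwargs": {"series": [[[0, 0, 0.001, 0, 0, 0, 0], [0, 0, 0.001, 0, 0, 0, 0], [0, 0, 0, 0, 0, 0, 0], [0, 0, 0, 0, 0, 0, 0]]]}}

```text
time: 6.2
tool_pos: [0.5287, 0.1342, 0.1175]
tool_rot: [-0.013, 0.924, 0.03, 0.381]
contact_force: [-6.0, -1.1, -4.7]
gripper_width: -0.0
grasp_force: 3.8
```

```bash
python3 - <<'E'
from plant import manip
import cv2,pickle
from h import *
d={n:manip.grab_frame(n) for n in("scene","top")};pickle.dump(d,open("f3.pkl","wb"))
s=manip.state();print(s["tool_pos"],s["contact_force"])
# image shift of ring top bar/pin top between f2 and now, scene: correlate patches
o=pickle.load(open("f2.pkl","rb"))
for n,(x0,y0,w,h) in dict(scene=(293,184,16,14),).items():
    t=o[n]["frame"][y0:y0+h,x0:x0+w];S=d[n]["frame"][y0-10:y0+h+10,x0-10:x0+w+10]
    r=cv2.matchTemplate(S,t,cv2.TM_CCOEFF_NORMED);print(n,cv2.minMaxLoc(r)[1::2])
a=cv2.resize(np.hstack([o["scene"]["frame"][155:215,280:330],d["scene"]["frame"][155:215,280:330]]),(800,480),interpolation=2)
cv2.imwrite("pics/c3.png",a)
E
```

```text
[0.52868661 0.13419676 0.11745393] [-6.02777817 -0.9218508  -4.34834355]
scene (0.992865800857544, (10, 10))
```

View pics/c3.png

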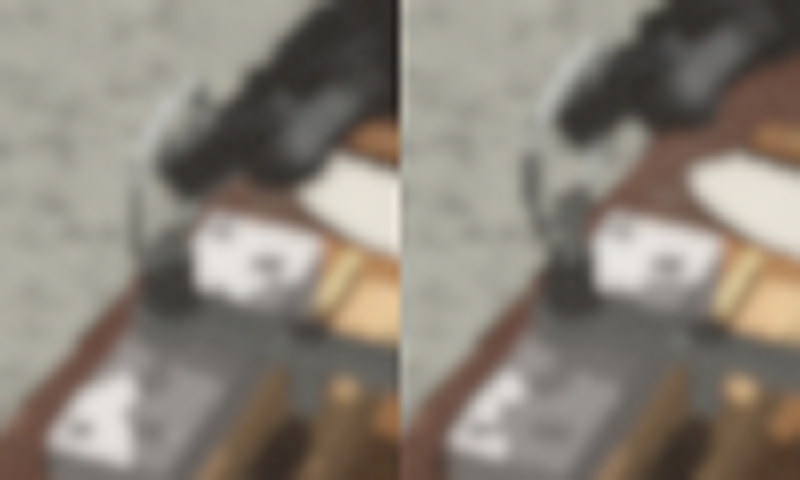

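Right half: the ring bar has risen about 5 px (~14 mm), pin pulled up out of the body and resting on the finger with about 4.5 N. Swing now.

Emit:
{"fn": "play_rows", "kwargs": {"series": [[[0.0002, -0.0041, 0, 0, 0, -2.4, 0], [0, -0.0041, 0, 0, 0, -2.4, 0], [-0.0002, -0.0041, 0, 0, 0, -2.4, 0], [-0.0004, -0.0041, 0, 0, 0, -2.4, 0], [-0.0005, -0.0041, 0, 0, 0, -2.4, 0], [-0.0007, -0.0041, 0, 0, 0, -2.4, 0], [0, 0, 0, 0, 0, 0, 0], [0, 0, 0, 0, 0, 0, 0]]]}}

```text
time: 7.1
tool_pos: [0.5272, 0.1101, 0.1176]
tool_rot: [0.034, 0.92, -0.086, 0.38]
contact_force: [-5.0, -0.3, -5.7]
gripper_width: -0.001
grasp_force: 3.9
```

```bash
python3 - <<'E'
from plant import manip
import cv2,pickle
from h import *
d={n:manip.grab_frame(n) for n in("scene","top")};pickle.dump(d,open("f4.pkl","wb"))
s=manip.state();print(s["tool_pos"],s["contact_force"])
a=np.hstack([cv2.resize(d["scene"]["frame"][155:215,275:335],(400,400),interpolation=2),cv2.resize(d["top"]["frame"][155:225,285:355],(400,400),interpolation=2)])
cv2.imwrite("pics/c4.png",a)
E
```

```text
[0.5272078  0.11008741 0.11754139] [-6.11398217  0.76978392 -5.0533054 ]
```

View pics/c4.png

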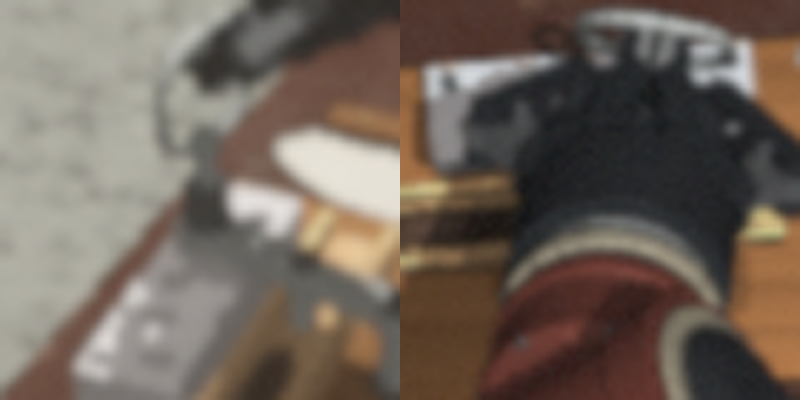

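The ring followed: its ends in the top view went from 305–333 to 316.5–343.6, ~24 mm (≈0.25 rad). A bit more, then lower.

Emit:
{"fn": "play_rows", "kwargs": {"series": [[[-0.0004, -0.002, 0, 0, 0, -1.2, 0], [0, 0, 0, 0, 0, 0, 0], [0, 0, -0.003, 0, 0, 0, 0], [0, 0, -0.003, 0, 0, 0, 0], [0, 0, -0.003, 0, 0, 0, 0], [0, 0, 0, 0, 0, 0, 0]]]}}

```text
time: 7.8
tool_pos: [0.5269, 0.1081, 0.1085]
tool_rot: [0.038, 0.919, -0.096, 0.38]
contact_force: [-5.6, 1.1, -3.7]
gripper_width: -0.001
grasp_force: 3.8
```

Emit:
{"fn": "play_rows", "kwargs": {"series": [[[0, 0, -0.003, 0, 0, 0, 0], [0, 0, -0.003, 0, 0, 0, 0], [0, 0, -0.003, 0, 0, 0, 0], [0, 0, 0, 0, 0, 0, 0]]]}}

```text
time: 8.2
tool_pos: [0.5283, 0.1084, 0.1015]
tool_rot: [0.038, 0.919, -0.095, 0.382]
contact_force: [-1.9, 0.7, -3.9]
gripper_width: 0.0
grasp_force: 2.0
```

```bash
python3 - <<'E'
from plant import manip
import cv2,pickle
from h import *
d={n:manip.grab_frame(n) for n in("scene","top")};pickle.dump(d,open("f5.pkl","wb"))
s=manip.state();print(s["tool_pos"],s["contact_force"])
th,R,t=pickle.load(open("g.pkl","rb"))
for a in(.25,.27,.29):
  for lift in(0,.01):
    g=lambda x,y:R@np.array([x*np.cos(-a)-y*np.sin(-a),x*np.sin(-a)+y*np.cos(-a)])+t
    print(a,lift,[ (((proj(d["scene"],np.r_[g(.095,y),z+lift])[0]-[275,155]+.5)*6.667).round(),((proj(d["top"],np.r_[g(.095,y),z+lift])[0]-[285,155]+.5)*5.714+[400,0]).round()) for y,z in((0,.124),(.028,.099))])
a=np.hstack([cv2.resize(d["scene"]["frame"][155:215,275:335],(400,400),interpolation=2),cv2.resize(d["top"]["frame"][155:225,285:355],(400,400),interpolation=2)])
cv2.imwrite("pics/c5.png",a)
E
```

```text
[0.52823234 0.10830328 0.10147817] [-1.13468068  1.32125732 -3.6564294 ]
0.25 0 [(array([210.,  66.]), array([657.,  35.])), (array([166., 153.]), array([582.,  40.]))]
0.25 0.01 [(array([209.,  43.]), array([658.,  28.])), (array([165., 131.]), array([583.,  34.]))]
0.27 0 [(array([213.,  64.]), array([662.,  36.])), (array([168., 150.]), array([588.,  40.]))]
0.27 0.01 [(array([212.,  41.]), array([663.,  29.])), (array([167., 129.]), array([588.,  33.]))]
0.29 0 [(array([216.,  61.]), array([667.,  37.])), (array([170., 148.]), array([593.,  39.]))]
0.29 0.01 [(array([216.,  39.]), array([668.,  30.])), (array([169., 126.]), array([593.,  33.]))]
```

View pics/c5.png

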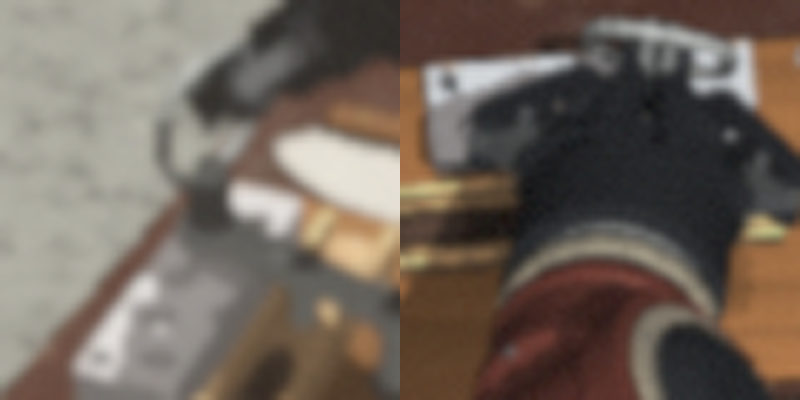

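The ring bar has come down about 10+ mm with the finger (below the on-block height), so the pin is entering the hole. Lower a bit more to release it.

Emit:
{"fn": "play_rows", "kwargs": {"series": [[[0, 0, -0.002, 0, 0, 0, 0], [0, 0, -0.002, 0, 0, 0, 0], [0, 0, 0, 0, 0, 0, 0], [0, 0, 0, 0, 0, 0, 0]]]}}

```text
time: 8.7
tool_pos: [0.528, 0.1078, 0.0972]
tool_rot: [0.039, 0.919, -0.095, 0.381]
contact_force: [0.1, -0.4, 0.2]
gripper_width: 0.0
grasp_force: 0.0
```

Emit:
{"fn": "play_rows", "kwargs": {"series": [[[0, 0, -0.001, 0, 0, 0, 0], [0, 0, 0, 0, 0, 0, 0]]]}}

```text
time: 8.9
tool_pos: [0.5275, 0.1077, 0.0954]
tool_rot: [0.039, 0.919, -0.095, 0.381]
contact_force: [0.2, -0.6, 0.3]
gripper_width: -0.001
grasp_force: 0.0
```

Emit:
{"fn": "play_rows", "kwargs": {"series": [[[-0.007, 0.0014, 0.007, 0, 0, 0, 0], [-0.007, 0.0014, 0.007, 0, 0, 0, 0], [-0.007, 0.0014, 0.007, 0, 0, 0, 0], [-0.007, 0.0014, 0.007, 0, 0, 0, 0], [-0.007, 0.0014, 0.007, 0, 0, 0, 0], [-0.01, 0.002, 0.02, 0, 0, 0, 0], [-0.01, 0.01, 0.03, 0, 0, 0, 0], [0, 0.02, 0.03, 0, 0, 0, 0], [0, 0.02, 0.03, 0, 0, 0, 0], [0, 0, 0, 0, 0, 0, 0]]]}}

```text
time: 9.9
tool_pos: [0.4744, 0.1695, 0.2476]
tool_rot: [0.036, 0.917, -0.095, 0.385]
contact_force: [0.8, -0.3, 0.7]
gripper_width: -0.0
grasp_force: 0.0
```

```bash
python3 - <<'E'
from plant import manip
from scipy.spatial.transform import Rotation as Ro
s=manip.state();q=s["tool_rot"];c=Ro.from_quat([q[1],q[2],q[3],q[0]]);w=Ro.from_quat([.9994,.0332,0,0])
v=(w*c.inv()).as_rotvec(degrees=True);print(v,v/6,s["tool_pos"])
E
```

```text
[ 2.73902478 45.5361641  14.75020045] [0.45650413 7.58936068 2.45836674] [0.47442915 0.16950282 0.24755626]
```

Emit:
{"fn": "play_rows", "kwargs": {"series": [[[-0.002, 0.0275, -0.005, 0.46, 7.59, 2.46, 0], [-0.002, 0.0275, -0.005, 0.46, 7.59, 2.46, 0], [-0.002, 0.0275, -0.005, 0.46, 7.59, 2.46, 0], [-0.002, 0.0275, -0.005, 0.46, 7.59, 2.46, 0], [-0.002, 0.0275, -0.005, 0.46, 7.59, 2.46, 0], [-0.002, 0.0275, -0.005, 0.46, 7.59, 2.46, 0], [0, 0, 0, 0, 0, 0, 0], [0, 0, 0, 0, 0, 0, 0]]]}}

```text
time: 10.7
tool_pos: [0.4604, 0.3312, 0.2084]
tool_rot: [0.004, 0.999, 0.034, -0.005]
contact_force: [-0.9, -1.3, 0.2]
gripper_width: 0.001
grasp_force: 0.0
```

```bash
python3 - <<'E'
from plant import manip
import cv2,pickle
from h import *
d={n:manip.grab_frame(n) for n in("scene","top")};pickle.dump(d,open("f6.pkl","wb"))
s=manip.state();print(s["tool_pos"],s["tool_rot"])
f=d["scene"]["frame"];T=d["top"]["frame"]
a=np.hstack([cv2.resize(f[160:250,260:350],(400,400),interpolation=2),cv2.resize(T[150:240,220:310+20][:, :],(400,327),interpolation=2)[:400].copy() if 0 else cv2.resize(T[150:240,265:355],(400,400),interpolation=2)])
cv2.imwrite("pics/c6.png",a)
E
```

```text
[0.45994231 0.33097221 0.21017528] [ 0.0035423   0.99941746  0.03371531 -0.00393312]
```

View pics/c6.png

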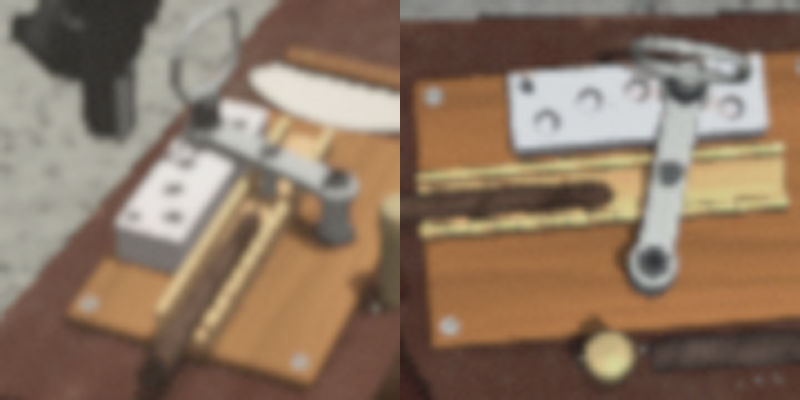

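Pin is now on the fourth hole (top crop: arm from pivot (652,262) to pin (685,85)), ring sitting low on the plunger body as at the start; the cigar head is at (610,195), foot in scene crop at (150,385). Descend beyond the foot.

Emit:
{"fn": "play_rows", "kwargs": {"series": [[[0.0015, 0, -0.04, 0, 0, 0, 0], [0, 0, -0.04, 0, 0, 0, 0], [0, 0, -0.04, 0, 0, 0, 0], [0, 0, -0.03, 0, 0, 0, 0], [0, 0, -0.02, 0, 0, 0, 0], [0, 0, -0.012, 0, 0, 0, 0], [0, 0, -0.008, 0, 0, 0, 0], [0, 0, 0, 0, 0, 0, 0], [0, 0, 0, 0, 0, 0, 0]]]}}

```text
time: 11.7
tool_pos: [0.4627, 0.3321, 0.0218]
tool_rot: [0.003, 0.999, 0.034, -0.003]
contact_force: [0.8, -0.3, -1.0]
gripper_width: -0.001
grasp_force: 0.0
```

```bash
python3 - <<'E'
from plant import manip
import cv2,pickle
from h import *
d={n:manip.grab_frame(n) for n in("scene","top")};pickle.dump(d,open("f7.pkl","wb"))
s=manip.state();th,R,t=pickle.load(open("g.pkl","rb"))
print(s["tool_pos"],(s["tool_pos"][:2]-t)@R,s["contact_force"])
f=d["scene"]["frame"]
cv2.imwrite("pics/c7.png",cv2.resize(f[190:280,240:350],(660,540),interpolation=2))
E
```

```text
[0.46287986 0.33223777 0.02188104] [0.04613226 0.20131943] [ 0.5650714  -0.3412571   0.26664759]
```

View pics/c7.png

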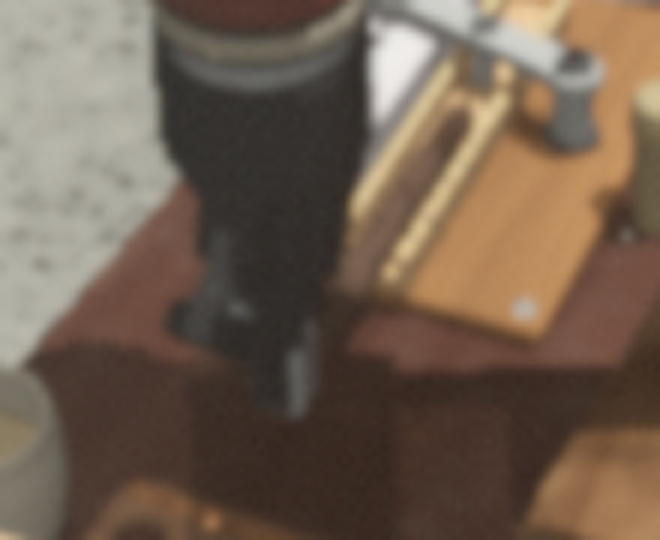

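The closed fingertip (crop (285,415)) stands just outside the cigar's foot, clear of the ring gauge below. Push along the trough.

Emit:
{"fn": "play_rows", "kwargs": {"series": [[[-0.0015, 0, -0.005, 0, 0, 0, 0], [0.0003, -0.005, 0, 0, 0, 0, 0], [0.0003, -0.005, 0, 0, 0, 0, 0], [0.0003, -0.005, 0, 0, 0, 0, 0], [0.0003, -0.005, 0, 0, 0, 0, 0], [0.0003, -0.004, 0, 0, 0, 0, 0], [0.0003, -0.004, 0, 0, 0, 0, 0], [0.0003, -0.004, 0, 0, 0, 0, 0], [0, 0, 0, 0, 0, 0, 0], [0, 0, 0, 0, 0, 0, 0]]]}}

```text
time: 12.8
tool_pos: [0.4625, 0.2996, 0.0153]
tool_rot: [0.003, 0.999, 0.034, -0.004]
contact_force: [-0.2, 0.9, -0.5]
gripper_width: -0.002
grasp_force: 0.0
```

```bash
python3 - <<'E'
from plant import manip
import cv2,pickle
from h import *
d={n:manip.grab_frame(n) for n in("scene","top")};pickle.dump(d,open("f8.pkl","wb"))
s=manip.state();th,R,t=pickle.load(open("g.pkl","rb"))
print(s["tool_pos"],(s["tool_pos"][:2]-t)@R,s["contact_force"])
f=d["top"]["frame"];h=cv2.cvtColor(f,cv2.COLOR_BGR2HSV)
# brightness profile along trough centreline (z=.03): dark=cigar
ys=np.arange(.05,-.03,-.004)
for z in(.03,):
  for k in("f0","f6","f8"):
    F=pickle.load(open(k+".pkl","rb"))["top"]
    P=np.array([np.r_[R@[.0445,y]+t,z] for y in ys]);p=proj(F,P).astype(np.float32)
    print(k,cv2.remap(cv2.cvtColor(F["frame"],6),p[:,0],p[:,1],1).ravel())
print(ys.round(3))
E
```

```text
[0.46248951 0.29982403 0.01534397] [0.04358959 0.16900321] [0.42597691 0.69497254 0.34214805]
f0 [ 58  53  54  59  61  62  68  78 125 156 122 165 167 163 187 191 184 185
 185 185]
f6 [ 59  52  53  61  62  63  68  76 124 173 182 182 150 135 173 143 131 161
 179 182]
f8 [ 72  71  64  57  53  51  56  59  60  64  71  84 107 128 170 141 130 158
 176 180]
[ 0.05   0.046  0.042  0.038  0.034  0.03   0.026  0.022  0.018  0.014
  0.01   0.006  0.002 -0.002 -0.006 -0.01  -0.014 -0.018 -0.022 -0.026]
```

Emit:
{"fn": "play_rows", "kwargs": {"series": [[[0.0001, -0.002, 0, 0, 0, 0, 0], [0.0001, -0.002, 0, 0, 0, 0, 0], [0.0001, -0.002, 0, 0, 0, 0, 0], [0, 0, 0, 0, 0, 0, 0], [0, 0, 0, 0, 0, 0, 0]]]}}

```text
time: 13.4
tool_pos: [0.4627, 0.2936, 0.0153]
tool_rot: [0.003, 0.999, 0.034, -0.004]
contact_force: [0.2, -0.7, -0.2]
gripper_width: -0.001
grasp_force: 0.0
```

Emit:
{"fn": "play_rows", "kwargs": {"series": [[[0, -0.001, 0, 0, 0, 0, 0], [0, -0.001, 0, 0, 0, 0, 0], [0, 0, 0, 0, 0, 0, 0]]]}}

```text
time: 13.7
tool_pos: [0.4628, 0.2916, 0.0153]
tool_rot: [0.003, 0.999, 0.034, -0.004]
contact_force: [0.2, -0.4, 0.6]
gripper_width: 0.005
grasp_force: 0.0
```

Emit:
{"fn": "play_rows", "kwargs": {"series": [[[0, -0.001, 0, 0, 0, 0, 0], [0, 0, 0, 0, 0, 0, 0]]]}}

```text
time: 13.9
tool_pos: [0.4628, 0.2906, 0.0153]
tool_rot: [0.003, 0.999, 0.034, -0.004]
contact_force: [0.1, 0.8, 0.3]
gripper_width: 0.002
grasp_force: 0.0
```

Finger at gauge y ≈ 0.160; no resistance yet, keep creeping.

Emit:
{"fn": "play_rows", "kwargs": {"series": [[[0, -0.001, 0, 0, 0, 0, 0], [0, 0, 0, 0, 0, 0, 0], [0, 0, 0, 0, 0, 0, 0]]]}}

```text
time: 14.2
tool_pos: [0.4628, 0.2897, 0.0153]
tool_rot: [0.003, 0.999, 0.034, -0.004]
contact_force: [-0.3, 0.2, -0.1]
gripper_width: -0.0
grasp_force: 0.0
```

Emit:
{"fn": "play_rows", "kwargs": {"series": [[[0, -0.001, 0, 0, 0, 0, 0], [0, 0, 0, 0, 0, 0, 0], [0, 0, 0, 0, 0, 0, 0]]]}}

```text
time: 14.5
tool_pos: [0.4628, 0.289, 0.0154]
tool_rot: [0.003, 0.999, 0.034, -0.004]
contact_force: [-0.5, 1.6, -0.6]
gripper_width: -0.0
grasp_force: 1.0
```

```bash
python3 - <<'E'
from plant import manip
from h import *
F=manip.grab_frame("top");s=manip.state();th,R,t=pickle.load(open("g.pkl","rb"))
print(s["tool_pos"],(s["tool_pos"][:2]-t)@R,s["contact_force"])
ys=np.arange(.03,-.03,-.004)
P=np.array([np.r_[R@[.0445,y]+t,.03] for y in ys]);p=proj(F,P).astype(np.float32)
print(cv2.remap(cv2.cvtColor(F["frame"],6),p[:,0],p[:,1],1).ravel(),ys.round(3))
E
```

```text
[0.4627886  0.2889889  0.01540552] [0.04316827 0.15817215] [-0.17786955  0.95267954 -0.09863677]
[ 60  56  50  54  59  59  62  66 104 172 154 129 143 163 177] [ 0.03   0.026  0.022  0.018  0.014  0.01   0.006  0.002 -0.002 -0.006
 -0.01  -0.014 -0.018 -0.022 -0.026]
```

Emit:
{"fn": "play_rows", "kwargs": {"series": [[[0, -0.001, 0, 0, 0, 0, 0], [0, 0, 0, 0, 0, 0, 0], [0, 0, 0, 0, 0, 0, 0]]]}}

```text
time: 14.85
tool_pos: [0.4629, 0.2882, 0.0155]
tool_rot: [0.003, 0.999, 0.034, -0.004]
contact_force: [0.1, 4.8, -0.5]
gripper_width: -0.003
grasp_force: 2.5
```

Emit:
{"fn": "play_rows", "kwargs": {"series": [[[0, -0.001, 0, 0, 0, 0, 0], [0, 0, 0, 0, 0, 0, 0], [0, 0, 0, 0, 0, 0, 0]]]}}

```text
time: 15.15
tool_pos: [0.463, 0.2881, 0.0158]
tool_rot: [0.002, 0.999, 0.034, -0.004]
contact_force: [-0.7, 7.5, 0.3]
gripper_width: -0.001
grasp_force: 4.0
```

Firm stop: 7.5 N and no further travel. Back away along the trough line, then up.

Emit:
{"fn": "play_rows", "kwargs": {"series": [[[-0.0001, 0.002, 0, 0, 0, 0, 0], [-0.0003, 0.004, 0, 0, 0, 0, 0], [-0.0007, 0.01, 0, 0, 0, 0, 0], [-0.001, 0.015, 0, 0, 0, 0, 0], [0, 0, 0.03, 0, 0, 0, 0], [0, 0, 0.04, 0, 0, 0, 0], [0, 0.02, 0.04, 0, 0, 0, 0], [0, 0.03, 0.04, 0, 0, 0, 0], [0, 0.03, 0, 0, 0, 0, 0], [0, 0, 0, 0, 0, 0, 0]]]}}

```text
time: 16.15
tool_pos: [0.4612, 0.4019, 0.168]
tool_rot: [0.002, 0.999, 0.036, -0.002]
contact_force: [0.7, -0.2, -0.3]
gripper_width: -0.001
grasp_force: 0.0
```

```bash
python3 - <<'E'
from plant import manip
from h import *
d={n:manip.grab_frame(n) for n in("scene","top")}
s=manip.state();print(s["tool_pos"],s["contact_force"])
a=np.hstack([cv2.resize(d["scene"]["frame"][160:250,260:350],(400,400),interpolation=2),cv2.resize(d["top"]["frame"][150:240,265:355],(400,400),interpolation=2)])
cv2.imwrite("pics/c8.png",a)
E
```

```text
[0.46009528 0.39852688 0.16488262] [-0.8777881  -0.3966157  -0.69551637]
```

View pics/c8.png

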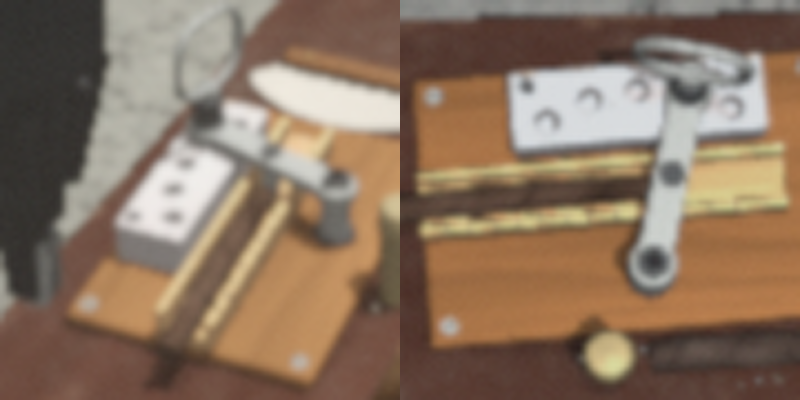

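The cigar head now disappears under the arm, at the post (top crop (655,190)). The pin is still on the fourth hole (685,85) and the ring sits low. The gripper is clear of everything.

```bash
python3 -c "
from plant import manip
print(manip.job_done())"
```

```text
the job is handed in; nothing more can be done
None
```

The pin is home in the next hole, the cigar butts against the stop post, and the job is handed in at about 16 s of the 58 s allowed; no verdict came back.

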